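Clear the workshop bench into its trays

TASK

Clear the bench: stand the two drill chucks in the green tray and the two turned wooden feet in the wooden tray, one to a bay, and put the red clamp cap in the blue tray. Set each one down upright, the way up that it stands now, flat on the tray's floor, and leave the wax tin and the tape measure where they are.

Things in the scene. Friction and masses are not known exactly. Their poses are not given: they have to be found in the camera images.
- steel_chuck_mid (a point): Drill chuck of bright steel. Stands on its flat back with the nose up: 58 mm tall, the round body 44 mm in diameter from the bench to 40 mm up, tapering above that to 24 mm at the top. About 0.35 kg. This point is on its axis, half-way up (29 mm); z points up through the nose.
- black_chuck_mid (a point): Drill chuck of black steel. Stands on its flat back with the nose up: 58 mm tall, the round body 44 mm in diameter from the bench to 40 mm up, tapering above that to 24 mm at the top. About 0.35 kg. This point is on its axis, half-way up (29 mm); z points up through the nose.
- pale_foot_mid (a point): Turned furniture foot of pale, almost white birch. Stands on its base: a round wooden body 44 mm in diameter and 56 mm tall (straight-sided from 4 to 40 mm, tapering above) with a thin brass band near the base and a brass stud, 8 mm in diameter and 12 mm long, on top. About 0.07 kg. This point is on its axis, 28 mm above its base; z points up through the stud.
- brown_foot_mid (a point): Turned furniture foot of reddish-brown mahogany. Stands on its base: a round wooden body 44 mm in diameter and 56 mm tall (straight-sided from 4 to 40 mm, tapering above) with a thin brass band near the base and a brass stud, 8 mm in diameter and 12 mm long, on top. About 0.07 kg. This point is on its axis, 28 mm above its base; z points up through the stud.
- clamp_cap_mid (a point): Red plastic clamp jaw cap: a block 56 mm long (its x), 36 mm wide (its y) and 36 mm tall, with a groove 12 mm wide and 8 mm deep along its length in the top. About 0.06 kg. This point is its centre, 18 mm above its base; z points up, groove side.
- green_tray: Green painted tray for drill chucks. A shallow open tray, 112 mm (its x) by 178 mm (its y), rim 18 mm high, floor and walls 6 mm thick. A divider as high as the rim splits it into two bays side by side, each 100 mm (x) by 80 mm (y) inside, centred at y = +43 mm and y = -43 mm in the tray's frame. Its origin is the centre of its underside, its z up. Fixed to the bench.
- wood_tray: Dark wooden tray for furniture feet. A shallow open tray, 112 mm (its x) by 178 mm (its y), rim 18 mm high, floor and walls 6 mm thick. A divider as high as the rim splits it into two bays side by side, each 100 mm (x) by 80 mm (y) inside, centred at y = +43 mm and y = -43 mm in the tray's frame. Its origin is the centre of its underside, its z up. Fixed to the bench.
- blue_tray: Blue plastic tray for clamp caps. A shallow open square tray with one bay, 100 by 100 mm outside, 88 by 88 mm inside, rim 18 mm high, floor and walls 6 mm thick. Its origin is the centre of its underside, its z up. Fixed to the bench.
- wax_tin: Bystander: round tin of wax with an orange band, 84 mm in diameter, 50 mm tall, standing loose on the bench to one side. Origin at the centre of its underside.
- tape: Bystander: yellow and black tape measure, 70 by 40 mm and 60 mm tall, standing loose on the bench to one side. Origin at the centre of its underside.

How it is judged:
By the outcome, as a careful person would: the job done as asked, in the order asked, and still so for the second after the job is handed in, with the robot touching nothing.
It also fails if it takes over 136 s, if anything falls off the work surface, if the arm or the gripper's body presses on something with over 40 N, if the wrist force passes 120 N, or if a joint passes its speed limit or range.

ROBOT

A 7-joint arm with a two-finger parallel gripper is mounted at the origin on the work surface. World frame = base frame: x ahead of the robot, y to its left, z up, the work surface at z = 0. Lengths are in m, angles in rad, forces in N, time in s.
With the tool pointing down it reaches from about 0.4 to 0.925 m from the base axis. Payload 5.6 kg.
Tool frame: the origin (TCP) lies at the very end of the fingers, on their centre line; the grasp point (between the pads) lies 19 mm behind it; z points along the fingers, y is the direction in which the jaws open and shut (so a half turn about z gives the same grasp; the last joint's range is limited). The gripper opens to 85 mm and grips with 20 to 120 N. Pads are 22 mm wide; open, the fingers measure 114 mm over their backs; the gripper's body (76 mm by 85 mm) begins 54 mm behind the grasp point. The pads swing forward as they close: fully open they stand 13 mm farther back than shut.
Start: joints at [-1.265, 0.468, -0.012, 1.603, 0.006, 1.071, -0.056], TCP at [0.222, 0.611, 0.231] pointing down, gripper open.
Joint ranges: [-2.53, 2.53], [-0.31, 2.02], [-1.57, 1.55], [0.28, 2.44], [-1.29, 4.43], [0.15, 1.84], [-2.92, 2.92]. Speed limits (rad/s): [2.57, 2.57, 3.14, 3.14, 3.14, 3.14, 3.14].

INTERFACE

Orientations are given as a unit quaternion [w, x, y, z].
In Python, from bench import read_state, eyes, job gives the robot as it stands.
- The arm moves only by the tool send_rows, never from a script. Its argument "deltas" is a list of rows, each a list of 5 numbers: the finger opening in mm, from 0 to 85.4, then the shift along the world's x, y, z in mm, then the turn about the world's z in degrees. In form: [[grip, tx, ty, tz, twist], ...]. A call has exactly 8 rows; each row shifts and turns the pose as measured when the row begins; what a row does not reach is not made up. A row lasts 1/10 s, in which the tool goes at most 50 mm and 8.59 degrees, less where a joint would pass 70% of its speed; a pose out of reach is approached as far as the arm can. A call is refused whole if a number of a shift passes 50 or a number of a turn 8.59, either way. A call with a gripper value outside its range is refused whole. The fingers move at their own pace and stop on an object; "newtons" is the grip in N (left out, the last holds). Time passes only in rows, so rows that do not move let the fingers close, or fill a call up. It gives the time, the measured TCP pose, the force and the opening at its end, in the units of the state.
- read_state(): the state, without advancing time (a new reading comes with each control period).
- eyes.get_image(name): name is "scene" or "top" or "wrist"; returns the picture (480x640x3 uint8, blue, green, red); there is no depth.
- eyes.camera_info(name): a dict with "vfov" (degrees; the focal length in pixels is half the picture's height over the tangent of half this angle, whatever the lens; pixels are square), "cx", "cy" (the principal point, pixels), "rvec" (rotation vector, rad) and "tvec" (3), from world to camera coordinates, as OpenCV has them. Camera axes: x right, y down, z forward; pixel columns grow to the right and rows downward; lengths in m; the calibration is good to about 2 mm. A picture is of the moment at which its call begins: read the wrist's pose just before it. camera_info takes no time and is no camera call; for the wrist camera it gives the pose at the moment of the call.
- job.close_job(): hands the job in, once; it reports no verdict.
Trained networks look in the newest picture that a camera, given by its name, has taken for a name from the list of things; names that differ only in an ending like _2 or _b are one class to them, and where a whole thing is asked for, a point or a joint stands for the part that bears it (a point fixed in the world has none). Each returns a list of dicts, best first, with "score" (0 to 1); they miss things now and then, are a little off and sometimes report something else, mostly with a low value. They report only what shows in the picture. A call takes as long as a camera call.
- eyes.silhouettes(camera, thing): "mask" (480x640 bool, what is visible of it) and "box" ([centre column, centre row, width, height] in pixels, round what is visible of it).
The state is a dict: "time_s": time; "q": joint angles; "dq": joint speeds; "effort": joint torques, N m; "position": TCP position; "orientation": TCP orientation; "ft_force": force on the tool from outside, world axes, zero at the start; "ft_torque": the same for the moment, N m; "width": finger opening in m.
Only numpy, scipy, OpenCV 4.12 (cv2) and the standard library are available. Lean on these libraries where they do the work, as an engineer would, in place of code of your own. Each camera call takes 0.05 s, during which the arm holds its last target. There are 200 camera calls.

## Working session

There is one attempt and no reset: what is moved stays moved. The work goes in short steps, Python scripts to look and compute and a tool call to move; the robot and the scene stay as the last step left them, time stands still between calls to the robot, and variables do not carry over. Pictures are saved under pics/ and viewed, about 12 in all and at most 16, crops included, and the job is handed in when it is done.

Besides the shell and the picture viewer there is one more tool, called after "Call:" by a JSON object that holds its "fn" and its "kwargs", one argument or row to a line. send_rows: Moves the arm, as the interface text tells. Its arguments: {"type":"object","properties":{"deltas":{"type":"array"},"newtons":{"type":"number"}},"required":["deltas"]}

```bash
ls; mkdir -p pics
cat > h.py <<'E'
import numpy as np, cv2
from bench import read_state, eyes, job
def cam(n):
    i=eyes.camera_info(n); f=240/np.tan(np.radians(i['vfov'])/2)
    return np.array([[f,0,i['cx']],[0,f,i['cy']],[0,0,1]]),cv2.Rodrigues(np.array(i['rvec'],float))[0],np.array(i['tvec'],float).ravel(),i
def unproj(n,uv,z):
    K,R,t,_=cam(n); d=R.T@np.linalg.inv(K)@np.array([uv[0],uv[1],1.]); c=-R.T@t
    return c+d*(z-c[2])/d[2]
def proj(n,P):
    K,R,t,_=cam(n); p=(np.atleast_2d(P)@R.T+t)@K.T
    return p[:,:2]/p[:,2:]
E
python3 - <<'E'
from h import *
s=read_state(); print(s['time_s'],s['position'],s['orientation'],s['width'])
for n in ['scene','top']:
    cv2.imwrite(f'pics/{n}1.png',eyes.get_image(n)); K,R,t,i=cam(n); print(n,i,-R.T@t)
print(cam('wrist')[3], -cam('wrist')[1].T@cam('wrist')[2])
E
```

```text
pics
0.0 [0.22201748 0.61030139 0.23031659] [-9.77175246e-05  1.73533045e-01  9.84827632e-01 -8.99138270e-04] 0.08551409220001502
scene {'vfov': 49.58670992485937, 'cx': 312.7987312966905, 'cy': 238.46596768320666, 'rvec': array([ 1.08431388,  2.42032397, -0.96574696]), 'tvec': array([ 0.34714632, -0.24933019,  1.48595082])} [1.14365535 0.53135237 0.89467483]
top {'vfov': 50.014160924375076, 'cx': 320.1969688114146, 'cy': 240.58656538425268, 'rvec': array([ 2.22043076, -2.17286768,  0.08158925]), 'tvec': array([-0.02058948,  0.53824258,  1.09711833])} [0.47047681 0.00504445 1.12801763]
{'vfov': 63.33130957269465, 'cx': 318.09346353909837, 'cy': 243.36783626432447, 'rvec': array([-2.36993036, -1.66175893, -0.23964228]), 'tvec': array([-0.64940561, -0.03803965,  0.37884808])} [0.15450693 0.63543419 0.37289613]
```

View pics/top1.png

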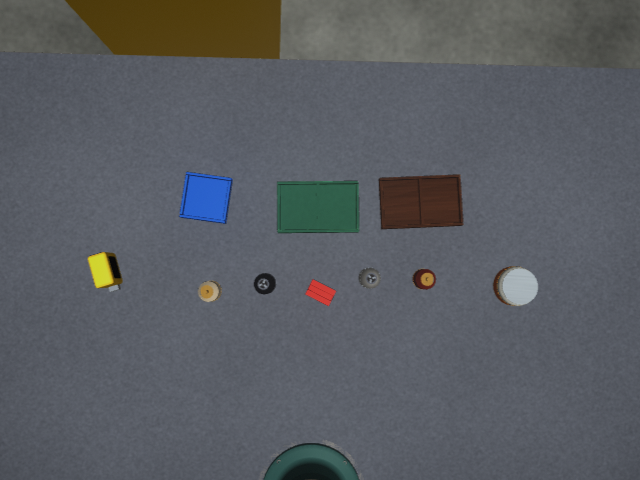

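View pics/scene1.png

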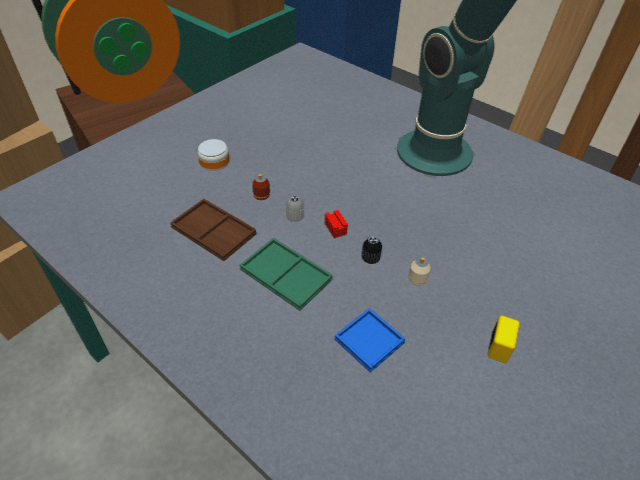

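The top picture shows, left to right: tape (103,270), pale foot (208,291), black chuck (264,284), red cap (320,292), steel chuck (369,278), brown foot (425,279) and wax tin (517,286). The trays are blue (206,198), green (318,207) and wood (421,202). The scene view agrees.

Run:
```python
from h import *
from scipy.optimize import least_squares
print('tcp in views',proj('top',read_state()['position']),proj('scene',read_state()['position']))
objs={'steel_chuck_mid':'c','black_chuck_mid':'c','pale_foot_mid':'f','brown_foot_mid':'f','clamp_cap_mid':'b','green_tray':(.112,.178,.018),'wood_tray':(.112,.178,.018),'blue_tray':(.1,.1,.018),'wax_tin':'w','tape':(.07,.04,.06)}
def rings(rz):
    a=np.linspace(0,2*np.pi,48,endpoint=False)
    return np.array([[r*np.cos(t),r*np.sin(t),z] for r,z in rz for t in a])
def box(x,y,z): return np.array([[i*x/2,j*y/2,k*z] for i in(-1,1) for j in(-1,1) for k in(0,1)])
def pts(k):
    if k=='c': return rings([(.022,0),(.022,.04),(.012,.058)])
    if k=='f': return rings([(.021,0),(.022,.004),(.022,.04),(.004,.068)])
    if k=='w': return rings([(.042,0),(.042,.05)])
    if k=='b': return box(.056,.036,.036)
    return box(*k)
def supp(q):  # support function of hull in 16 directions
    d=np.linspace(0,2*np.pi,24,endpoint=False); D=np.c_[np.cos(d),np.sin(d)]
    return (q@D.T).max(0)
S={}
for cn in ['top','scene']:
  for o,k in objs.items():
    r=eyes.silhouettes(cn,o); S[cn,o]=r
out={}
for o,k in objs.items():
  for cams in (['top'],['scene'],['top','scene']):
    C=[]
    for cn in cams:
        r=S[cn,o]
        if not r: continue
        m=r[0]['mask'].astype(np.uint8); n,l,st,_=cv2.connectedComponentsWithStats(m); m=(l==1+st[1:,4].argmax())
        v,u=np.nonzero(m); C.append((cn,supp(np.c_[u,v].astype(float))+.4,r[0]['box'],r[0]['score']))
    if not C: print(o,cams,'none'); continue
    b=C[0]; p0=unproj(b[0],b[2][:2],.02); P=pts(k)
    cal={c[0]:cam(c[0])[:3] for c in C}
    def f(x):
        c,s=np.cos(x[2]),np.sin(x[2]); Q=P@np.array([[c,s,0],[-s,c,0],[0,0,1]])+[x[0],x[1],0]; e=[]
        for c in C:
            K,R,t=cal[c[0]]; p=(Q@R.T+t)@K.T; e.append(supp(p[:,:2]/p[:,2:])-c[1])
        return np.concatenate(e)
    best=min((least_squares(f,[p0[0],p0[1],a],loss='soft_l1',x_scale=[.01,.01,.1]) for a in ([0] if isinstance(k,str) and k!='b' else np.linspace(-1.5,1.5,7))),key=lambda r:r.cost)
    print(o,cams,np.round(best.x[:2],4),round(np.degrees(best.x[2]),1),'cost',round(best.cost,2),[round(c[3],2) for c in C])
```

```text
tcp in views [[-46.84734479 411.00802815]] [[682.85221942 241.44052601]]
steel_chuck_mid ['top'] [ 0.4611 -0.1159] 8.7 cost 0.53 [0.63]
steel_chuck_mid ['scene'] [ 0.4643 -0.114 ] 49.9 cost 1.46 [0.72]
steel_chuck_mid ['top', 'scene'] [ 0.4619 -0.1156] 1.0 cost 5.93 [0.63, 0.72]
black_chuck_mid ['top'] [0.4445 0.1077] -6.1 cost 0.66 [0.59]
black_chuck_mid ['scene'] [0.4477 0.1092] -9.6 cost 4.91 [0.97]
black_chuck_mid ['top', 'scene'] [0.4454 0.1079] 0.9 cost 9.16 [0.59, 0.97]
pale_foot_mid ['top'] [0.4257 0.2246] -107.0 cost 0.65 [0.7]
pale_foot_mid ['scene'] [0.4296 0.2262] 3.6 cost 11.37 [0.57]
pale_foot_mid ['top', 'scene'] [0.4267 0.225 ] -9.3 cost 17.12 [0.7, 0.57]
brown_foot_mid ['top'] [ 0.4613 -0.2333] -18.0 cost 1.55 [0.82]
brown_foot_mid ['scene'] [ 0.4677 -0.2279] -52.8 cost 19.08 [0.74]
brown_foot_mid ['top', 'scene'] [ 0.4623 -0.2325] -2.8 cost 31.24 [0.82, 0.74]
clamp_cap_mid ['top'] [ 0.4281 -0.0119] 64.8 cost 7.19 [0.68]
clamp_cap_mid ['scene'] [ 0.4323 -0.0095] 60.8 cost 12.25 [0.83]
clamp_cap_mid ['top', 'scene'] [ 0.4293 -0.0116] 63.3 cost 23.6 [0.68, 0.83]
green_
[... 220 characters left out ...]
] 3.9 cost 8.93 [0.88]
wood_tray ['scene'] [ 0.6342 -0.225 ] 3.4 cost 1.63 [0.59]
wood_tray ['top', 'scene'] [ 0.6313 -0.2272] 3.4 cost 20.35 [0.88, 0.59]
blue_tray ['top'] [0.6285 0.2417] -6.1 cost 8.26 [0.82]
blue_tray ['scene'] [0.6305 0.2444] 83.6 cost 7.21 [0.69]
blue_tray ['top', 'scene'] [0.6295 0.2432] -6.6 cost 18.38 [0.82, 0.69]
wax_tin ['top'] [ 0.4505 -0.4288] -10.9 cost 8.86 [0.61]
wax_tin ['scene'] [ 0.4549 -0.4271] 1.4 cost 12.78 [0.97]
wax_tin ['top', 'scene'] [ 0.4516 -0.4289] -18.3 cost 25.53 [0.61, 0.97]
tape ['top'] [0.4636 0.4431] 18.3 cost 22.8 [0.71]
tape ['scene'] [0.4675 0.4454] 17.5 cost 29.99 [0.93]
tape ['top', 'scene'] [0.4646 0.4442] 17.9 cost 55.77 [0.71, 0.93]
```

Both cameras agree to about 4 mm, so I'll use the mean of the two. I'm moving over the steel chuck with the jaws along x.

Call:
{"fn": "send_rows", "kwargs": {
  "deltas": [
    [85,25,-40,0,-5],
    [85,25,-45,0,-5],
    [85,25,-45,0,-5],
    [85,25,-45,0,-5],
    [85,20,-45,0,-5],
    [85,20,-45,0,-5],
    [85,20,-45,0,-5],
    [85,20,-45,0,-5]
  ],
  "newtons": 60
}}

```text
time_s: 1.9
position: [0.3969, 0.2578, 0.2316]
orientation: [-0.001, 0.506, 0.863, 0.004]
ft_force: [1.0, 0.7, 0.1]
width: 0.0846
```

Call:
{"fn": "send_rows", "kwargs": {
  "deltas": [
    [85,9,-47,0,-3.7],
    [85,9,-47,0,-3.7],
    [85,9,-47,0,-3.7],
    [85,9,-47,-10,-3.7],
    [85,9,-47,-20,-3.7],
    [85,9,-47,-20,-3.7],
    [85,7,-46,-30,-3.7],
    [85,5,-45,-30,-3.7]
  ]
}}

```text
time_s: 2.7
position: [0.4673, -0.1127, 0.1351]
orientation: [0.007, 0.717, 0.697, 0.013]
ft_force: [1.6, 0.0, 0.1]
width: 0.0852
```

Run:
```python
from h import *
s=read_state(); print(s['position'],s['orientation'])
im=eyes.get_image('wrist')
for p in [[.4627,-.115,.058],[.4627,-.115,0],[.430,-.0107,.036],[.446,.1085,.058],[.4645,-.2306,.068]]:
    uv=proj('wrist',p)[0]; print(p,uv); cv2.drawMarker(im,tuple(int(x) for x in uv),(255,0,255),0,12,1)
cv2.imwrite('pics/w1.png',im)
```

```text
[ 0.46731796 -0.11272556  0.13511919] [0.00734688 0.71721881 0.69668844 0.01297784]
[0.4627, -0.115, 0.058] [310.03052568 248.92628331]
[0.4627, -0.115, 0] [309.64355747 225.30289491]
[0.43, -0.0107, 0.036] [243.00665015  61.98775497]
[0.446, 0.1085, 0.058] [ 246.12431009 -258.15015309]
[0.4645, -0.2306, 0.068] [321.06093623 425.47608974]
```

View pics/w1.png

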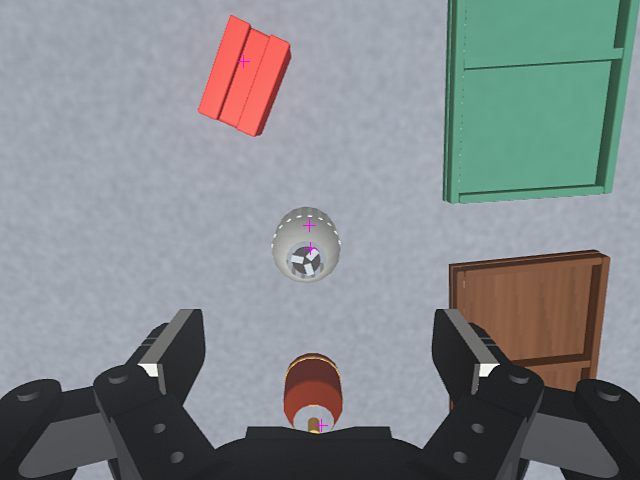

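The wrist picture has the steel chuck's nose at (306,262) and the marker at (310,249). The arm may still have been settling, so I'll let it stop and measure again.

Call:
{"fn": "send_rows", "kwargs": {
  "deltas": [
    [85,0,0,0,0],
    [85,0,0,0,0],
    [85,0,0,0,0],
    [85,0,0,0,0],
    [85,0,0,0,0],
    [85,0,0,0,0],
    [85,0,0,0,0],
    [85,0,0,0,0]
  ]
}}

```text
time_s: 3.55
position: [0.4663, -0.1166, 0.1336]
orientation: [0.008, 0.719, 0.695, 0.011]
ft_force: [-0.5, -0.5, 0.3]
width: 0.0852
```

```bash
cat >> h.py <<'E'
from scipy.optimize import least_squares
def rings(rz):
    a=np.linspace(0,2*np.pi,48,endpoint=False)
    return np.array([[r*np.cos(t),r*np.sin(t),z] for r,z in rz for t in a])
def box(x,y,z): return np.array([[i*x/2,j*y/2,k*z] for i in(-1,1) for j in(-1,1) for k in(0,1)])
SH={'c':rings([(.022,0),(.022,.04),(.012,.058)]),'f':rings([(.021,0),(.022,.004),(.022,.04),(.004,.068)]),'b':box(.056,.036,.036),'t':box(.112,.178,.018),'q':box(.1,.1,.018)}
D=np.c_[np.cos(np.linspace(0,6.2832,25)[:24]),np.sin(np.linspace(0,6.2832,25)[:24])]
def locate(n,thing,k,x0,z0=0):
    """fit [x,y,yaw] in the newest picture; z0 is the height of its base"""
    K,R,t,_=cam(n); r=eyes.silhouettes(n,thing)
    if not r: return None
    m=r[0]['mask'].astype(np.uint8); _,l,st,_=cv2.connectedComponentsWithStats(m); v,u=np.nonzero(l==1+st[1:,4].argmax())
    h=(np.c_[u,v]@D.T).max(0)+.4
    def f(x):
        c,s=np.cos(x[2]),np.sin(x[2]); Q=SH[k]@np.array([[c,s,0],[-s,c,0],[0,0,1]])+[x[0],x[1],z0]
        p=(Q@R.T+t)@K.T; return ((p[:,:2]/p[:,2:])@D.T).max(0)-h
    b=least_squares(f,x0,loss='soft_l1',x_scale=[.01,.01,.1])
    return np.round(b.x,4),round(b.cost,1),round(r[0]['score'],2),(u.min(),u.max(),v.min(),v.max())
E
python3 - <<'E'
from h import *
s=read_state(); print(s['position'],s['orientation'],s['ft_force'])
eyes.get_image('wrist')
print(locate('wrist','steel_chuck_mid','c',[.4627,-.115,0]))
print(locate('wrist','clamp_cap_mid','b',[.43,-.0107,1.1]))
E
```

```text
[ 0.46633094 -0.11655399  0.1336121 ] [0.00784244 0.71897538 0.69490321 0.01106435] [-0.4567452  -0.53518144  0.2725997 ]
(array([ 0.4629, -0.1148,  0.0264]), np.float64(5.3), 0.76, (np.int64(274), np.int64(341), np.int64(201), np.int64(276)))
(array([ 0.4302, -0.0111,  1.1244]), np.float64(13.0), 0.66, (np.int64(198), np.int64(291), np.int64(6), np.int64(129)))
```

Call:
{"fn": "send_rows", "kwargs": {
  "deltas": [
    [85,-3,1.5,-10,2],
    [85,0,0,-20,1],
    [85,0,0,-25,0],
    [85,0,0,-25,0],
    [85,0,0,-20,0],
    [85,0,0,-15,0],
    [85,0,0,-10,0],
    [85,0,0,0,0]
  ]
}}

```text
time_s: 4.5
position: [0.4642, -0.1162, 0.0043]
orientation: [0.009, 0.7, 0.714, 0.012]
ft_force: [1.0, -0.9, 0.2]
width: 0.0852
```

Call:
{"fn": "send_rows", "kwargs": {
  "deltas": [
    [40,0,1,3,0],
    [30,0,0,0,0],
    [30,0,0,0,0],
    [30,0,0,0,0],
    [30,0,0,0,0],
    [30,0,0,0,0],
    [30,0,0,0,0],
    [30,0,0,0,0]
  ],
  "newtons": 60
}}

```text
time_s: 5.3
position: [0.4645, -0.1148, 0.0097]
orientation: [0.009, 0.7, 0.714, 0.013]
ft_force: [-0.6, -0.1, -4.2]
width: 0.0428
```

Call:
{"fn": "send_rows", "kwargs": {
  "deltas": [
    [30,0,0,10,0],
    [30,0,0,20,0],
    [30,0,0,25,0],
    [30,5,0,25,0],
    [30,15,5,20,0],
    [30,25,10,10,0],
    [30,30,15,0,0],
    [30,30,15,0,0]
  ]
}}

```text
time_s: 6.1
position: [0.5655, -0.0715, 0.1281]
orientation: [0.007, 0.704, 0.71, 0.011]
ft_force: [-0.3, -0.2, -3.5]
width: 0.0422
```

Call:
{"fn": "send_rows", "kwargs": {
  "deltas": [
    [30,25,15,0,0],
    [30,17,9,0,0],
    [30,5,2,0,0],
    [30,0,0,0,0],
    [30,0,0,0,0],
    [30,0,0,0,0],
    [30,0,0,0,0],
    [30,0,0,0,0]
  ]
}}

```text
time_s: 6.9
position: [0.6128, -0.0441, 0.13]
orientation: [0.007, 0.704, 0.711, 0.011]
ft_force: [0.2, -0.5, -3.9]
width: 0.0426
```

Run:
```python
from h import *
s=read_state(); print(s['position'],s['orientation'],s['ft_force'],s['width'])
im=eyes.get_image('scene'); cv2.imwrite('pics/s2.png',cv2.resize(im[130:350,150:450],None,fx=2,fy=2))
print(locate('scene','steel_chuck_mid','c',[.615,-.045,0],s['position'][2]-.0075))
eyes.get_image('top')
print(locate('top','green_tray','t',[.6153,-.002,.026]))
```

```text
[ 0.61277981 -0.04409203  0.13003259] [0.00650718 0.70351526 0.71056871 0.01077221] [ 0.21602185 -0.50284661 -3.85589487] 0.042597012245589254
(array([ 0.6145, -0.0359, -5.7395]), np.float64(32.9), 0.73, (np.int64(265), np.int64(280), np.int64(205), np.int64(233)))
(array([0.6141, 0.0192, 0.0275]), np.float64(383.9), 0.63, (np.int64(276), np.int64(313), np.int64(180), np.int64(232)))
```

View pics/s2.png

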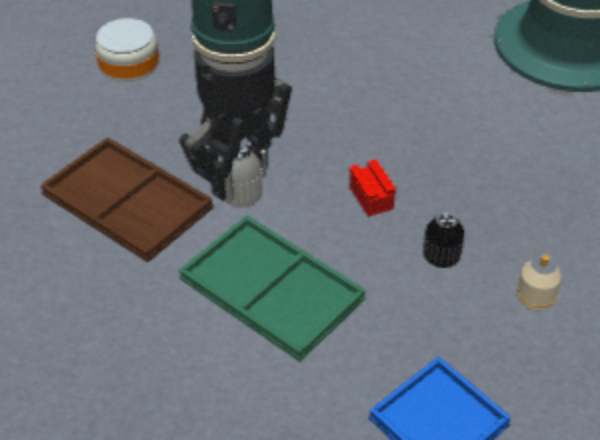

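The steel chuck is held upright at (245,180) in the crop, above the far bay of the green tray. Lowering it now.

Call:
{"fn": "send_rows", "kwargs": {
  "deltas": [
    [30,3,-1,-10,0],
    [30,0,0,-20,0],
    [30,0,0,-25,0],
    [30,0,0,-25,0],
    [30,0,0,-15,0],
    [30,0,0,-10,0],
    [30,0,0,-3,0],
    [30,0,0,0,0]
  ]
}}

```text
time_s: 7.9
position: [0.6183, -0.0447, 0.0159]
orientation: [0.008, 0.703, 0.711, 0.012]
ft_force: [0.9, 0.6, -4.3]
width: 0.0428
```

Call:
{"fn": "send_rows", "kwargs": {
  "deltas": [
    [30,0,0,0,0],
    [30,0,0,0,0],
    [30,0,0,-1,0],
    [30,0,0,0,0],
    [30,0,0,0,0],
    [30,0,0,0,0],
    [30,0,0,0,0],
    [30,0,0,0,0]
  ]
}}

```text
time_s: 8.7
position: [0.6212, -0.0447, 0.0188]
orientation: [0.01, 0.703, 0.711, 0.014]
ft_force: [-0.4, -0.2, -2.8]
width: 0.0425
```

Call:
{"fn": "send_rows", "kwargs": {
  "deltas": [
    [30,-1,0,-2,0],
    [30,0,0,-2,0],
    [30,0,0,-2,0],
    [30,0,0,-1,0],
    [30,0,0,-1,0],
    [30,0,0,0,0],
    [30,0,0,0,0],
    [30,0,0,0,0]
  ]
}}

```text
time_s: 9.5
position: [0.6203, -0.0447, 0.0155]
orientation: [0.008, 0.703, 0.711, 0.016]
ft_force: [-0.8, 0.6, 2.2]
width: 0.0425
```

Floor contact: the force went from −3.9 to +2.2 N. Opening the jaws.

Call:
{"fn": "send_rows", "kwargs": {
  "deltas": [
    [46,0,0,0,0],
    [50,0,0,0,0],
    [55,0,0,0,0],
    [60,0,0,0,0],
    [62,0,0,0,0],
    [62,0,0,8,0],
    [62,0,0,15,0],
    [62,0,0,20,0]
  ]
}}

```text
time_s: 10.3
position: [0.6203, -0.0452, 0.0592]
orientation: [0.008, 0.703, 0.711, 0.015]
ft_force: [-0.1, 0.2, 0.5]
width: 0.0617
```

Call:
{"fn": "send_rows", "kwargs": {
  "deltas": [
    [85,0,0,25,0],
    [85,0,0,30,0],
    [85,-20,10,20,0],
    [85,-30,25,0,0],
    [85,-30,25,0,0],
    [85,-30,30,0,0],
    [85,-30,30,0,0],
    [85,-15,20,0,0]
  ]
}}

```text
time_s: 11.1
position: [0.466, 0.0932, 0.151]
orientation: [0.015, 0.707, 0.707, 0.023]
ft_force: [1.0, 0.1, 0.6]
width: 0.0849
```

Run:
```python
from h import *
s=read_state(); print(s['position'],s['orientation'],s['ft_force'],s['width'])
eyes.get_image('scene'); print(locate('scene','steel_chuck_mid','c',[.615,-.045,0],.006))
eyes.get_image('top'); print(locate('top','steel_chuck_mid','c',[.615,-.045,0],.006))
```

```text
[0.46600349 0.09320086 0.15104131] [0.01453315 0.70657694 0.7071239  0.02266289] [0.98343301 0.05230506 0.56438439] 0.08486127571410722
(array([ 0.6211, -0.0438,  0.0233]), np.float64(3.5), 0.97, (np.int64(260), np.int64(279), np.int64(244), np.int64(270)))
(array([ 0.6184, -0.0451,  0.0199]), np.float64(0.6), 0.82, (np.int64(328), np.int64(348), np.int64(193), np.int64(214)))
```

Call:
{"fn": "send_rows", "kwargs": {
  "deltas": [
    [85,-5,4,0,0],
    [85,-5,4,0,0],
    [85,-5,4,0,0],
    [85,-3,2,0,0],
    [85,0,0,0,0],
    [85,0,0,0,0],
    [85,0,0,0,0],
    [85,0,0,0,0]
  ]
}}

```text
time_s: 12.1
position: [0.4523, 0.103, 0.1521]
orientation: [0.017, 0.709, 0.704, 0.024]
ft_force: [-0.1, 0.2, 0.6]
width: 0.085
```

Run:
```python
from h import *
s=read_state(); print(s['position'],s['orientation'],np.round(s['q'],3),np.round(s['dq'],3))
eyes.get_image('wrist'); print(locate('wrist','black_chuck_mid','c',[.446,.1085,0]))
```

```text
[0.45230797 0.10295349 0.15214443] [0.01710992 0.70935195 0.70425424 0.02351661] [-0.804  0.256  0.577  2.185 -0.209  0.693 -0.095] [ 0.002  0.003  0.002 -0.002  0.001  0.001 -0.   ]
(array([0.4466, 0.1086, 0.3278]), np.float64(2.1), 0.87, (np.int64(267), np.int64(331), np.int64(193), np.int64(263)))
```

Call:
{"fn": "send_rows", "kwargs": {
  "deltas": [
    [85,45,0,0,0],
    [85,45,0,0,0],
    [85,45,0,0,0],
    [85,0,0,0,0],
    [85,0,0,0,0],
    [85,0,0,0,0],
    [85,0,0,0,0],
    [85,0,0,0,0]
  ]
}}

```text
time_s: 13.0
position: [0.5876, 0.1031, 0.1499]
orientation: [0.015, 0.709, 0.705, 0.021]
ft_force: [-0.4, 0.0, 0.0]
width: 0.085
```

Call:
{"fn": "send_rows", "kwargs": {
  "deltas": [
    [85,-20,0,0,0],
    [85,-20,0,0,0],
    [85,-20,0,0,0],
    [85,-20,0,0,0],
    [85,-20,0,0,0],
    [85,-20,0,0,0],
    [85,-15,5,0,0],
    [85,0,0,0,0]
  ]
}}

```text
time_s: 13.8
position: [0.4428, 0.1095, 0.1515]
orientation: [0.012, 0.708, 0.706, 0.023]
ft_force: [-0.1, 0.3, -0.4]
width: 0.0848
```

Call:
{"fn": "send_rows", "kwargs": {
  "deltas": [
    [85,4,-1,-10,0],
    [85,0,0,-20,1],
    [85,0,0,-25,0],
    [85,0,0,-25,0],
    [85,0,0,-25,0],
    [85,0,0,-20,0],
    [85,0,0,-10,0],
    [85,0,0,-3,0]
  ]
}}

```text
time_s: 14.6
position: [0.4556, 0.1071, 0.0063]
orientation: [0.015, 0.701, 0.712, 0.028]
ft_force: [0.2, 0.4, 0.5]
width: 0.0849
```

Call:
{"fn": "send_rows", "kwargs": {
  "deltas": [
    [85,-5,1,0,0],
    [85,-4,0,0,0],
    [85,0,0,0,0],
    [60,0,0,0,0],
    [30,0,0,0,0],
    [30,0,0,0,0],
    [30,0,0,0,0],
    [30,0,0,0,0]
  ]
}}

```text
time_s: 15.4
position: [0.4479, 0.1087, 0.0094]
orientation: [0.016, 0.701, 0.712, 0.03]
ft_force: [0.3, 0.1, -3.3]
width: 0.0431
```

Call:
{"fn": "send_rows", "kwargs": {
  "deltas": [
    [30,0,0,0,0],
    [30,0,0,10,0],
    [30,0,0,20,0],
    [30,0,0,25,0],
    [30,0,0,25,0],
    [30,0,0,20,0],
    [30,0,0,15,0],
    [30,0,0,5,0]
  ]
}}

```text
time_s: 16.2
position: [0.4451, 0.1075, 0.1347]
orientation: [0.015, 0.702, 0.712, 0.028]
ft_force: [0.4, 0.2, -3.0]
width: 0.0429
```

Call:
{"fn": "send_rows", "kwargs": {
  "deltas": [
    [30,20,-6,0,0],
    [30,35,-12,0,0],
    [30,40,-16,0,0],
    [30,40,-16,0,0],
    [30,25,-12,0,0],
    [30,8,-4,0,0],
    [30,0,0,0,0],
    [30,0,0,0,0]
  ]
}}

```text
time_s: 17.0
position: [0.6126, 0.0411, 0.1318]
orientation: [0.011, 0.7, 0.714, 0.025]
ft_force: [0.0, 0.4, -3.3]
width: 0.0433
```

Call:
{"fn": "send_rows", "kwargs": {
  "deltas": [
    [30,0,0,-10,0],
    [30,0,0,-20,0],
    [30,0,0,-20,0],
    [30,0,0,-20,0],
    [30,0,0,-15,0],
    [30,0,0,-10,0],
    [30,0,0,-5,0],
    [30,0,0,0,0]
  ]
}}

```text
time_s: 17.8
position: [0.6042, 0.0489, 0.0256]
orientation: [0.006, 0.697, 0.717, 0.025]
ft_force: [0.2, 0.5, -2.6]
width: 0.0424
```

Call:
{"fn": "send_rows", "kwargs": {
  "deltas": [
    [30,5,-4,0,0],
    [30,5,-4,0,0],
    [30,0,0,-3,0],
    [30,0,0,-3,0],
    [30,0,0,-2,0],
    [30,0,0,-1,0],
    [30,0,0,-1,0],
    [30,0,0,0,0]
  ]
}}

```text
time_s: 18.6
position: [0.6175, 0.0398, 0.0175]
orientation: [0.008, 0.697, 0.716, 0.027]
ft_force: [0.7, -0.4, -2.8]
width: 0.0427
```

Call:
{"fn": "send_rows", "kwargs": {
  "deltas": [
    [30,-1,0,-2,0],
    [30,0,0,-1,0],
    [30,0,0,-1,0],
    [30,0,0,-1,0],
    [30,0,0,-1,0],
    [30,0,0,0,0],
    [30,0,0,0,0],
    [30,0,0,0,0]
  ]
}}

```text
time_s: 19.4
position: [0.6165, 0.0401, 0.0154]
orientation: [0.007, 0.697, 0.717, 0.028]
ft_force: [0.2, -0.1, -3.9]
width: 0.0427
```

Call:
{"fn": "send_rows", "kwargs": {
  "deltas": [
    [30,0,0,-1,0],
    [30,0,0,-1,0],
    [30,0,0,-1,0],
    [30,0,0,-1,0],
    [30,0,0,-1,0],
    [30,0,0,0,0],
    [30,0,0,0,0],
    [30,0,0,0,0]
  ]
}}

```text
time_s: 20.2
position: [0.6167, 0.0403, 0.0153]
orientation: [0.006, 0.697, 0.717, 0.029]
ft_force: [-1.1, -0.2, 0.7]
width: 0.0426
```

Contact. Releasing and withdrawing upward, then checking.

Call:
{"fn": "send_rows", "kwargs": {
  "deltas": [
    [46,0,0,0,0],
    [50,0,0,0,0],
    [55,0,0,0,0],
    [60,0,0,0,0],
    [62,0,0,0,0],
    [62,0,0,8,0],
    [62,0,0,15,0],
    [62,0,0,20,0]
  ]
}}

```text
time_s: 21.0
position: [0.6158, 0.0401, 0.0585]
orientation: [0.005, 0.697, 0.717, 0.027]
ft_force: [0.2, 0.3, 0.5]
width: 0.0622
```

Call:
{"fn": "send_rows", "kwargs": {
  "deltas": [
    [85,0,0,25,0],
    [85,0,0,30,0],
    [85,-10,10,20,0],
    [85,-18,20,0,0],
    [85,-20,25,0,0],
    [85,-20,25,0,0],
    [85,-20,25,0,0],
    [85,-20,25,0,0]
  ]
}}

```text
time_s: 21.8
position: [0.5112, 0.1679, 0.1519]
orientation: [0.011, 0.701, 0.712, 0.036]
ft_force: [0.3, 0.4, -0.4]
width: 0.0848
```

Call:
{"fn": "send_rows", "kwargs": {
  "deltas": [
    [85,-20,20,0,0],
    [85,-20,15,0,0],
    [85,-18,10,0,0],
    [85,-12,6,0,0],
    [85,0,0,0,0],
    [85,0,0,0,0],
    [85,0,0,0,0],
    [85,0,0,0,0]
  ]
}}

```text
time_s: 22.6
position: [0.4384, 0.225, 0.1599]
orientation: [0.009, 0.699, 0.714, 0.042]
ft_force: [0.1, 0.2, -0.6]
width: 0.0849
```

Run:
```python
from h import *
s=read_state(); print(s['position'],s['orientation'],s['q'])
for n in ['scene','top']:
    im=eyes.get_image(n); print(n,locate(n,'steel_chuck_mid','c',[.615,-.045,0],.006),locate(n,'black_chuck_mid','c',[.615,.04,0],.006))
    if n=='scene': cv2.imwrite('pics/s3.png',cv2.resize(im[130:350,150:450],None,fx=2,fy=2))
eyes.get_image('wrist'); print(locate('wrist','pale_foot_mid','f',[.4277,.2254,0]))
```

```text
[0.43844952 0.22501847 0.15994728] [0.00937058 0.69915296 0.71368921 0.0417737 ] [-1.03770957  0.27969558  0.57947103  2.13490913 -0.24933379  0.69992218
 -0.27671204]
scene (array([ 0.6217, -0.0427, -0.0861]), np.float64(5.3), 0.7, (np.int64(260), np.int64(279), np.int64(245), np.int64(270))) (array([ 0.6182,  0.041 , -0.1345]), np.float64(1.8), 0.86, (np.int64(288), np.int64(309), np.int64(262), np.int64(290)))
top (array([ 0.6193, -0.0458, -0.1736]), np.float64(2.5), 0.64, (np.int64(329), np.int64(348), np.int64(193), np.int64(213))) (array([ 0.6149,  0.04  , -0.3016]), np.float64(0.6), 0.79, (np.int64(288), np.int64(308), np.int64(194), np.int64(215)))
(array([ 0.428 ,  0.2261, -0.9712]), np.float64(4.4), 0.7, (np.int64(260), np.int64(322), np.int64(206), np.int64(272)))
```

View pics/s3.png

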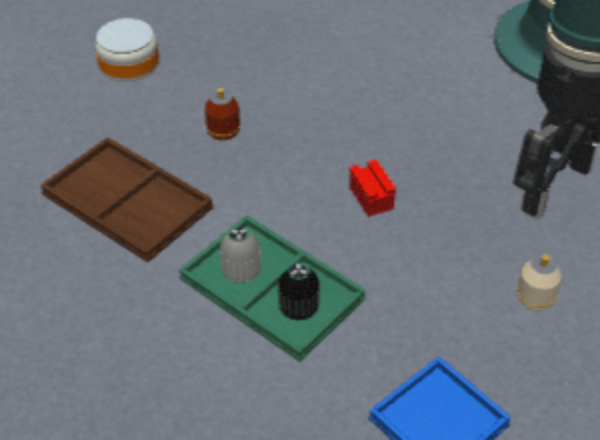

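Both chucks stand upright in their bays: steel at (240,255) and black at (298,292) in the crop, with fits confirming it. The tool's tilt has crept to about 5° over the moves. I can turn it about 150° so that the tilt, and any further drift, cancels. That jaw angle also suits the cap.

Call:
{"fn": "send_rows", "kwargs": {
  "deltas": [
    [85,0,0,0,8],
    [85,0,0,0,8],
    [85,0,0,0,8],
    [85,0,0,0,8],
    [85,0,0,0,8],
    [85,0,0,0,8],
    [85,0,0,0,8],
    [85,0,0,0,8]
  ]
}}

```text
time_s: 23.8
position: [0.4368, 0.2255, 0.1586]
orientation: [-0.015, 0.192, 0.981, 0.039]
ft_force: [0.1, 0.1, 0.1]
width: 0.0851
```

```bash
cat >> h.py <<'E'
def st():
    s=read_state(); w,x,y,z=s['orientation']
    print('t',round(s['time_s'],1),'pos',np.round(np.array(s['position'])*1e3,1),'tilt deg',np.round(np.degrees([2*(x*z+w*y),2*(y*z-w*x)]),2),'jaw',round(2*np.degrees(np.arctan2(y,x))-90,1),'q',np.round(s['q'],2),'F',np.round(s['ft_force'],1),'w',round(s['width']*1e3,1))
E
python3 -c "from h import *;st()"
```

```text
t 23.8 pos [436.8 225.5 158.6] tilt deg [-0.82  4.69] jaw 67.9 q [-0.76  0.29  0.31  2.08 -0.24  0.77  0.89] F [0.1 0.1 0.1] w 85.1
```

Call:
{"fn": "send_rows", "kwargs": {
  "deltas": [
    [85,0,0,0,8.5],
    [85,0,0,0,8.5],
    [85,0,0,0,8.5],
    [85,0,0,0,8.5],
    [85,0,0,0,8.5],
    [85,0,0,0,8.5],
    [85,0,0,0,8.5],
    [85,0,0,0,8.5]
  ]
}}

```text
time_s: 24.6
position: [0.4371, 0.2244, 0.1577]
orientation: [-0.035, -0.395, 0.918, 0.023]
ft_force: [0.7, 0.5, -0.1]
width: 0.0849
```

```bash
python3 -c "from h import *;st()"
```

```text
t 24.6 pos [437.1 224.4 157.7] tilt deg [-4.73  0.86] jaw 136.6 q [-0.58  0.33  0.09  2.01 -0.11  0.87  1.96] F [ 0.7  0.5 -0.1] w 84.9
```

Call:
{"fn": "send_rows", "kwargs": {
  "deltas": [
    [85,-5,1,-10,6],
    [85,-4,0,-20,6],
    [85,0,0,-25,0],
    [85,0,0,-25,0],
    [85,0,0,-25,0],
    [85,0,0,-20,0],
    [85,0,0,-10,0],
    [85,0,0,-5,0]
  ]
}}

```text
time_s: 25.4
position: [0.4298, 0.2264, 0.0136]
orientation: [-0.035, -0.495, 0.868, 0.02]
ft_force: [0.1, 0.1, 0.7]
width: 0.0851
```

```bash
python3 -c "from h import *;st()"
```

```text
t 25.4 pos [429.8 226.4  13.6] tilt deg [-4.57 -0.02] jaw 149.4 q [-0.55  0.58  0.02  2.07 -0.1   0.56  2.17] F [0.1 0.1 0.7] w 85.1
```

Call:
{"fn": "send_rows", "kwargs": {
  "deltas": [
    [85,-1,0,-3,0],
    [85,-1,0,-3,0],
    [60,0,0,0,0],
    [40,0,0,0,0],
    [30,0,0,0,0],
    [30,0,0,0,0],
    [30,0,0,0,0],
    [30,0,0,0,0]
  ],
  "newtons": 30
}}

```text
time_s: 26.2
position: [0.4298, 0.2276, 0.0102]
orientation: [-0.032, -0.495, 0.868, 0.02]
ft_force: [0.7, -0.7, -1.7]
width: 0.0434
```

```bash
python3 -c "from h import *;st()"
```

```text
t 26.2 pos [429.8 227.6  10.2] tilt deg [-4.29  0.14] jaw 149.3 q [-0.55  0.58  0.02  2.08 -0.1   0.55  2.16] F [ 0.7 -0.7 -1.7] w 43.4
```

Call:
{"fn": "send_rows", "kwargs": {
  "deltas": [
    [30,0,0,10,0],
    [30,0,0,20,0],
    [30,0,0,30,0],
    [30,0,0,30,0],
    [30,5,-10,25,0],
    [30,10,-20,10,0],
    [30,20,-35,0,0],
    [30,20,-40,0,0]
  ]
}}

```text
time_s: 27.0
position: [0.4826, 0.126, 0.145]
orientation: [-0.031, -0.501, 0.865, 0.021]
ft_force: [0.6, -0.6, -0.9]
width: 0.0434
```

Call:
{"fn": "send_rows", "kwargs": {
  "deltas": [
    [30,20,-42,0,0],
    [30,20,-42,0,0],
    [30,20,-42,0,0],
    [30,20,-42,0,0],
    [30,20,-42,0,0],
    [30,18,-38,0,0],
    [30,12,-25,0,0],
    [30,4,-10,0,0]
  ]
}}

```text
time_s: 27.8
position: [0.6209, -0.1743, 0.1519]
orientation: [-0.028, -0.499, 0.866, 0.018]
ft_force: [0.1, -0.4, -0.3]
width: 0.0436
```

```bash
python3 -c "from h import *;st()"
```

```text
t 27.8 pos [ 620.9 -174.3  151.9] tilt deg [-3.85  0.2 ] jaw 149.9 q [ 0.12  0.57  0.13  1.63 -0.07  1.    2.89] F [ 0.1 -0.4 -0.3] w 43.6
```

Joint 7 is at 2.89, close to its 2.92 limit. I'll twist back to a jaw angle of about 40°, which also fits the bay better.

Call:
{"fn": "send_rows", "kwargs": {
  "deltas": [
    [30,0,0,0,-4],
    [30,0,0,0,-8],
    [30,0,0,0,-8],
    [30,0,0,0,-8],
    [30,0,0,0,-8],
    [30,0,0,0,-8],
    [30,0,0,0,-8],
    [30,0,0,0,-8]
  ]
}}

```text
time_s: 28.6
position: [0.6193, -0.1788, 0.156]
orientation: [-0.014, 0.025, 0.999, 0.031]
ft_force: [0.2, 0.7, -0.0]
width: 0.0438
```

Call:
{"fn": "send_rows", "kwargs": {
  "deltas": [
    [30,3,-3,0,-8],
    [30,3,-3,0,-8],
    [30,2,-3,0,-8],
    [30,0,0,0,-8],
    [30,0,0,0,-8],
    [30,0,0,0,-5],
    [30,0,0,0,0],
    [30,0,0,0,0]
  ]
}}

```text
time_s: 29.4
position: [0.6262, -0.1858, 0.1604]
orientation: [-0.001, 0.42, 0.907, 0.037]
ft_force: [0.4, -0.1, -0.5]
width: 0.0437
```

```bash
python3 -c "from h import *;st()"
```

```text
t 29.4 pos [ 626.2 -185.8  160.4] tilt deg [1.66 3.85] jaw 40.3 q [-0.12  0.59  0.55  1.69 -0.44  0.98  1.32] F [ 0.4 -0.1 -0.5] w 43.7
```

Call:
{"fn": "send_rows", "kwargs": {
  "deltas": [
    [30,2,2,-10,0],
    [30,0,0,-20,0],
    [30,0,0,-25,0],
    [30,0,0,-25,0],
    [30,0,0,-25,0],
    [30,0,0,-15,0],
    [30,0,0,-8,0],
    [30,0,0,0,0]
  ]
}}

```text
time_s: 30.2
position: [0.6289, -0.1817, 0.0257]
orientation: [-0.001, 0.415, 0.909, 0.039]
ft_force: [-0.6, 0.6, -0.4]
width: 0.0435
```

```bash
python3 -c "from h import *;st()"
```

```text
t 30.2 pos [ 628.9 -181.7   25.7] tilt deg [1.75 4.06] jaw 40.9 q [-0.05  0.76  0.45  1.74 -0.56  0.77  1.42] F [-0.6  0.6 -0.4] w 43.5
```

Call:
{"fn": "send_rows", "kwargs": {
  "deltas": [
    [30,0,0,-2,0],
    [30,0,0,-2,0],
    [30,0,0,-2,0],
    [30,0,0,-1,0],
    [30,0,0,-1,0],
    [30,0,0,-1,0],
    [30,0,0,-1,0],
    [30,0,0,0,0]
  ]
}}

```text
time_s: 31.0
position: [0.632, -0.1825, 0.0193]
orientation: [0.003, 0.414, 0.909, 0.039]
ft_force: [-0.6, -1.6, -0.4]
width: 0.0434
```

Call:
{"fn": "send_rows", "kwargs": {
  "deltas": [
    [30,0,0,-1,0],
    [30,0,0,-1,0],
    [30,0,0,-1,0],
    [30,0,0,0,0],
    [30,0,0,0,0],
    [30,0,0,0,0],
    [30,0,0,0,0],
    [30,0,0,0,0]
  ]
}}

```text
time_s: 31.8
position: [0.632, -0.1825, 0.016]
orientation: [0.003, 0.415, 0.909, 0.039]
ft_force: [0.2, 0.1, -0.8]
width: 0.0434
```

Call:
{"fn": "send_rows", "kwargs": {
  "deltas": [
    [30,0,0,-1,0],
    [30,0,0,-1,0],
    [30,0,0,-1,0],
    [30,0,0,-1,0],
    [30,0,0,0,0],
    [30,0,0,0,0],
    [30,0,0,0,0],
    [30,0,0,0,0]
  ]
}}

```text
time_s: 32.6
position: [0.6324, -0.1828, 0.0158]
orientation: [0.003, 0.415, 0.909, 0.041]
ft_force: [-0.1, -0.3, 0.4]
width: 0.0433
```

```bash
python3 -c "from h import *;st()"
```

```text
t 32.6 pos [ 632.4 -182.8   15.8] tilt deg [2.21 4.1 ] jaw 41.0 q [-0.04  0.78  0.43  1.73 -0.57  0.75  1.43] F [-0.1 -0.3  0.4] w 43.3
```

Call:
{"fn": "send_rows", "kwargs": {
  "deltas": [
    [45,0,0,-1,0],
    [47,0,0,0,0],
    [50,0,0,0,0],
    [55,0,0,0,0],
    [60,0,0,0,0],
    [60,0,0,8,0],
    [60,0,0,15,0],
    [60,0,0,20,0]
  ]
}}

```text
time_s: 33.4
position: [0.6304, -0.1823, 0.0574]
orientation: [0.0, 0.415, 0.909, 0.04]
ft_force: [0.1, 0.7, -0.6]
width: 0.0599
```

Call:
{"fn": "send_rows", "kwargs": {
  "deltas": [
    [75,0,0,25,0],
    [85,0,0,30,0],
    [85,-5,0,25,0],
    [85,-15,-3,5,0],
    [85,-18,-5,0,0],
    [85,-18,-5,0,0],
    [85,-18,-5,0,0],
    [85,-18,-5,0,0]
  ]
}}

```text
time_s: 34.2
position: [0.5414, -0.2064, 0.1613]
orientation: [0.009, 0.413, 0.91, 0.043]
ft_force: [0.6, 0.6, 0.2]
width: 0.0853
```

Call:
{"fn": "send_rows", "kwargs": {
  "deltas": [
    [85,-18,-6,0,0],
    [85,-18,-6,0,0],
    [85,-18,-6,0,0],
    [85,-12,-4,0,0],
    [85,-5,-1,0,0],
    [85,0,0,0,0],
    [85,0,0,0,0],
    [85,0,0,0,0]
  ]
}}

```text
time_s: 35.0
position: [0.4683, -0.2317, 0.1692]
orientation: [0.014, 0.414, 0.909, 0.045]
ft_force: [0.3, 1.0, -0.4]
width: 0.0853
```

Run:
```python
from h import *
st()
for n in ['scene','top']:
    im=eyes.get_image(n); print(n,locate(n,'pale_foot_mid','f',[.63,-.183,0],.006))
    if n=='scene': cv2.imwrite('pics/s4.png',cv2.resize(im[130:350,150:450],None,fx=2,fy=2))
eyes.get_image('wrist'); print(locate('wrist','brown_foot_mid','f',[.4645,-.2306,0]))
```

```text
t 35.0 pos [ 468.3 -231.7  169.2] tilt deg [3.63 3.97] jaw 41.0 q [-0.04  0.35  0.59  2.02 -0.39  0.84  1.5 ] F [ 0.3  1.  -0.4] w 85.3
scene (array([ 0.6335, -0.1792, -0.6663]), np.float64(12.3), 0.57, (np.int64(214), np.int64(235), np.int64(220), np.int64(243)))
top (array([ 0.6292, -0.1824,  1.0666]), np.float64(1.0), 0.84, (np.int64(391), np.int64(413), np.int64(189), np.int64(211)))
(array([ 0.4629, -0.232 , -0.0194]), np.float64(5.6), 0.9, (np.int64(266), np.int64(324), np.int64(194), np.int64(258)))
```

View pics/s4.png

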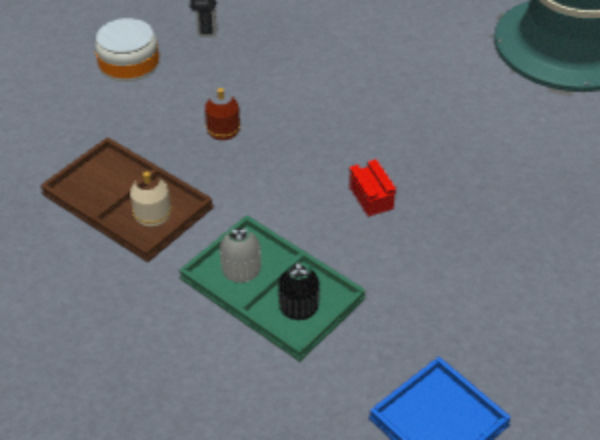

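Call:
{"fn": "send_rows", "kwargs": {
  "deltas": [
    [85,-3,0,-10,0],
    [85,-3,0,-20,0],
    [85,0,0,-30,0],
    [85,0,0,-30,0],
    [85,0,0,-30,0],
    [85,0,0,-20,0],
    [85,0,0,-8,0],
    [85,0,0,-3,0]
  ]
}}

```text
time_s: 36.1
position: [0.4591, -0.2313, 0.0092]
orientation: [0.014, 0.415, 0.909, 0.044]
ft_force: [0.2, 0.1, 0.6]
width: 0.0848
```

```bash
python3 -c "from h import *;st()"
```

```text
t 36.1 pos [ 459.1 -231.3    9.2] tilt deg [3.52 3.95] jaw 40.9 q [ 0.13  0.62  0.4   2.1  -0.65  0.54  1.75] F [0.2 0.1 0.6] w 84.8
```

Call:
{"fn": "send_rows", "kwargs": {
  "deltas": [
    [85,3,0,-1,0],
    [85,2,0,-1,0],
    [60,0,0,0,0],
    [40,0,0,0,0],
    [30,0,0,0,0],
    [30,0,0,0,0],
    [30,0,0,0,0],
    [30,0,0,0,0]
  ]
}}

```text
time_s: 36.9
position: [0.467, -0.2323, 0.0107]
orientation: [0.017, 0.414, 0.909, 0.044]
ft_force: [-0.4, 0.5, -0.9]
width: 0.0441
```

Call:
{"fn": "send_rows", "kwargs": {
  "deltas": [
    [30,0,0,10,0],
    [30,0,0,20,0],
    [30,0,0,30,0],
    [30,0,0,30,0],
    [30,10,0,25,0],
    [30,20,-5,10,0],
    [30,30,-8,0,0],
    [30,35,-8,0,0]
  ]
}}

```text
time_s: 37.7
position: [0.5588, -0.253, 0.1454]
orientation: [0.015, 0.417, 0.908, 0.045]
ft_force: [0.3, -0.1, -1.1]
width: 0.0442
```

```bash
python3 -c "from h import *;st()"
```

```text
t 37.7 pos [ 558.8 -253.   145.4] tilt deg [3.75 3.99] jaw 40.7 q [-0.    0.54  0.56  1.82 -0.48  0.89  1.51] F [ 0.3 -0.1 -1.1] w 44.2
```

Call:
{"fn": "send_rows", "kwargs": {
  "deltas": [
    [30,30,-6,0,0],
    [30,25,-6,0,0],
    [30,12,-3,0,0],
    [30,3,0,0,0],
    [30,0,0,-10,0],
    [30,0,0,-20,0],
    [30,0,0,-20,0],
    [30,0,0,-15,0]
  ]
}}

```text
time_s: 38.5
position: [0.6332, -0.2681, 0.083]
orientation: [0.018, 0.416, 0.908, 0.045]
ft_force: [-0.2, 0.2, -0.2]
width: 0.044
```

Call:
{"fn": "send_rows", "kwargs": {
  "deltas": [
    [30,0,0,-15,0],
    [30,0,0,-15,0],
    [30,0,0,-10,0],
    [30,0,0,-5,0],
    [30,0,0,0,0],
    [30,0,0,0,0],
    [30,0,0,0,0],
    [30,0,0,0,0]
  ]
}}

```text
time_s: 39.3
position: [0.6311, -0.268, 0.0334]
orientation: [0.017, 0.417, 0.908, 0.045]
ft_force: [1.0, -0.4, -0.8]
width: 0.0438
```

```bash
python3 -c "from h import *;st()"
```

```text
t 39.3 pos [ 631.1 -268.    33.4] tilt deg [3.87 3.85] jaw 40.7 q [ 0.07  0.78  0.47  1.67 -0.6   0.8   1.55] F [ 1.  -0.4 -0.8] w 43.8
```

Call:
{"fn": "send_rows", "kwargs": {
  "deltas": [
    [30,1,0,-4,0],
    [30,1,0,-4,0],
    [30,0,0,-3,0],
    [30,0,0,-2,0],
    [30,0,0,-1,0],
    [30,0,0,0,0],
    [30,0,0,0,0],
    [30,0,0,0,0]
  ]
}}

```text
time_s: 40.1
position: [0.6339, -0.2681, 0.0191]
orientation: [0.017, 0.417, 0.908, 0.045]
ft_force: [0.1, -0.7, 0.3]
width: 0.0437
```

Call:
{"fn": "send_rows", "kwargs": {
  "deltas": [
    [30,0,0,-1,0],
    [30,0,0,-1,0],
    [30,0,0,-1,0],
    [30,0,0,-1,0],
    [30,0,0,0,0],
    [30,0,0,0,0],
    [30,0,0,0,0],
    [30,0,0,0,0]
  ]
}}

```text
time_s: 40.9
position: [0.6345, -0.2684, 0.0163]
orientation: [0.018, 0.417, 0.908, 0.045]
ft_force: [0.0, 0.2, 0.6]
width: 0.0443
```

Call:
{"fn": "send_rows", "kwargs": {
  "deltas": [
    [45,0,0,-1,0],
    [47,0,0,0,0],
    [50,0,0,0,0],
    [55,0,0,0,0],
    [60,0,0,0,0],
    [60,0,0,8,0],
    [60,0,0,15,0],
    [60,0,0,20,0]
  ]
}}

```text
time_s: 41.7
position: [0.6326, -0.2676, 0.0579]
orientation: [0.016, 0.417, 0.908, 0.045]
ft_force: [0.4, 0.2, 0.6]
width: 0.0604
```

Call:
{"fn": "send_rows", "kwargs": {
  "deltas": [
    [75,0,0,25,0],
    [85,0,0,30,0],
    [85,-5,5,25,0],
    [85,-15,15,5,-4],
    [85,-18,22,0,-5],
    [85,-18,22,0,-5],
    [85,-18,22,0,-5],
    [85,-18,22,0,-5]
  ]
}}

```text
time_s: 42.5
position: [0.5423, -0.1636, 0.1618]
orientation: [0.035, 0.605, 0.794, 0.042]
ft_force: [0.8, -0.3, 0.0]
width: 0.0852
```

Call:
{"fn": "send_rows", "kwargs": {
  "deltas": [
    [85,-18,22,0,-6],
    [85,-18,22,0,-6],
    [85,-18,22,0,-6],
    [85,-18,22,0,-6],
    [85,-18,22,0,-6],
    [85,-18,22,0,-6],
    [85,-12,20,0,-5],
    [85,-5,10,0,-2]
  ]
}}

```text
time_s: 43.3
position: [0.4117, 0.0054, 0.1681]
orientation: [0.046, 0.863, 0.502, 0.033]
ft_force: [-0.5, 0.2, 0.3]
width: 0.085
```

Run:
```python
from h import *
st()
for n in ['scene','top']:
    im=eyes.get_image(n); print(n,locate(n,'brown_foot_mid','f',[.634,-.268,0],.006))
im=eyes.get_image('wrist'); r=locate('wrist','clamp_cap_mid','b',[.43,-.011,1.1]); print(r)
cv2.imwrite('pics/w5.png',im); st()
```

```text
t 43.3 pos [411.7   5.4 168.1] tilt deg [ 5.87 -2.64] jaw -29.6 q [-1.2   0.15  1.17  2.33 -0.15  0.65 -0.44] F [-0.5  0.2  0.3] w 85.0
scene (array([ 0.6359, -0.2646,  0.5411]), np.float64(15.8), 0.68, (np.int64(190), np.int64(210), np.int64(205), np.int64(226)))
top None
(array([ 0.4303, -0.0117,  1.1263]), np.float64(17.5), 0.57, (np.int64(297), np.int64(352), np.int64(193), np.int64(276)))
t 43.6 pos [413.5   2.8 168.2] tilt deg [ 5.97 -2.8 ] jaw -29.6 q [-1.19  0.16  1.17  2.33 -0.15  0.65 -0.43] F [ 0.3 -0.1  0.4] w 85.1
```

View pics/w5.png

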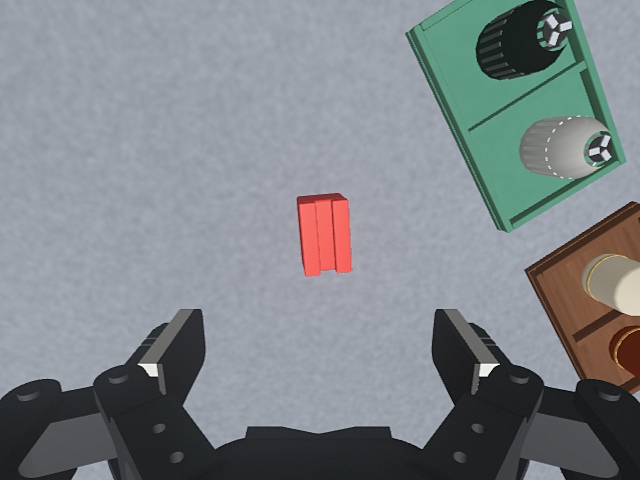

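The four placed pieces are all standing in their bays. The cap is at (325,235), aligned with the jaws. Moving over it and descending.

Call:
{"fn": "send_rows", "kwargs": {
  "deltas": [
    [85,7,-6,0,3],
    [85,7,-6,-10,0],
    [85,4,-3,-25,0],
    [85,0,0,-30,0],
    [85,0,0,-30,0],
    [85,0,0,-25,0],
    [85,0,0,-15,0],
    [85,0,0,-8,0]
  ]
}}

```text
time_s: 44.4
position: [0.4374, -0.0221, 0.02]
orientation: [0.048, 0.852, 0.52, 0.036]
ft_force: [0.0, 0.1, 0.6]
width: 0.0848
```

```bash
python3 -c "from h import *;st()"
```

```text
t 44.4 pos [437.4 -22.1  20. ] tilt deg [ 6.33 -2.51] jaw -27.2 q [-0.55  0.52  0.58  2.34 -0.77  0.33  0.21] F [0.  0.1 0.6] w 84.8
```

Call:
{"fn": "send_rows", "kwargs": {
  "deltas": [
    [85,-3,5,-4,0],
    [85,-2,4,-4,0],
    [85,0,0,-3,0],
    [85,0,0,-1,0],
    [85,0,0,0,0],
    [85,0,0,0,0],
    [85,0,0,0,0],
    [85,0,0,0,0]
  ]
}}

```text
time_s: 45.2
position: [0.4336, -0.0151, 0.0074]
orientation: [0.048, 0.853, 0.518, 0.036]
ft_force: [0.2, -0.3, -0.8]
width: 0.0856
```

```bash
python3 -c "from h import *;st()"
```

```text
t 45.2 pos [433.6 -15.1   7.4] tilt deg [ 6.4  -2.55] jaw -27.4 q [-0.53  0.54  0.52  2.35 -0.82  0.29  0.23] F [ 0.2 -0.3 -0.8] w 85.6
```

Call:
{"fn": "send_rows", "kwargs": {
  "deltas": [
    [85,-1,3,0,1],
    [70,0,0,0,0],
    [55,0,0,0,0],
    [42,0,0,0,0],
    [25,0,0,0,0],
    [25,0,0,0,0],
    [25,0,0,0,0],
    [25,0,0,0,0]
  ],
  "newtons": 30
}}

```text
time_s: 46.0
position: [0.4325, -0.0114, 0.0083]
orientation: [0.047, 0.848, 0.527, 0.037]
ft_force: [0.1, 0.5, 0.8]
width: 0.0372
```

Call:
{"fn": "send_rows", "kwargs": {
  "deltas": [
    [25,0,0,10,0],
    [25,0,0,20,0],
    [25,0,0,30,0],
    [25,0,0,30,0],
    [25,0,0,25,0],
    [25,5,5,10,0],
    [25,10,12,0,2],
    [25,15,20,0,2]
  ]
}}

```text
time_s: 46.8
position: [0.4594, 0.0248, 0.1356]
orientation: [0.044, 0.83, 0.555, 0.036]
ft_force: [-0.1, -0.3, -0.8]
width: 0.0371
```

Run:
```python
from h import *
st()
im=eyes.get_image('scene'); cv2.imwrite('pics/s6.png',cv2.resize(im[130:350,150:450],None,fx=2,fy=2))
```

```text
t 46.8 pos [459.4  24.8 135.6] tilt deg [ 6.23 -1.9 ] jaw -22.4 q [-0.98  0.34  0.97  2.25 -0.42  0.62 -0.11] F [-0.1 -0.3 -0.8] w 37.1
```

View pics/s6.png

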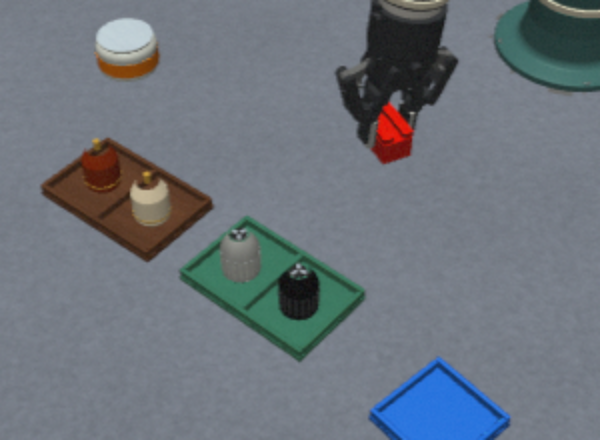

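The cap is held level enough at (392,135). Carrying it to the blue tray.

Call:
{"fn": "send_rows", "kwargs": {
  "deltas": [
    [25,20,28,0,2],
    [25,25,32,0,2],
    [25,28,34,0,2],
    [25,28,34,0,2],
    [25,28,34,0,2],
    [25,22,30,0,2],
    [25,10,15,0,2],
    [25,4,5,0,2]
  ]
}}

```text
time_s: 47.65
position: [0.6291, 0.2577, 0.1212]
orientation: [0.033, 0.733, 0.678, 0.038]
ft_force: [-1.1, 0.4, -0.2]
width: 0.0372
```

```bash
python3 -c "from h import *;st()"
```

```text
t 47.6 pos [629.1 257.7 121.2] tilt deg [5.7  0.18] jaw -4.5 q [-0.95  0.69  0.72  1.72 -0.54  0.84 -0.1 ] F [-1.1  0.4 -0.2] w 37.2
```

Call:
{"fn": "send_rows", "kwargs": {
  "deltas": [
    [25,0,-6,0,-2],
    [25,0,-5,-8,0],
    [25,0,-3,-15,0],
    [25,0,0,-20,0],
    [25,0,0,-20,0],
    [25,0,0,-15,0],
    [25,0,0,-8,0],
    [25,0,0,0,0]
  ]
}}

```text
time_s: 48.45
position: [0.6239, 0.2333, 0.0248]
orientation: [0.032, 0.749, 0.661, 0.032]
ft_force: [0.4, -0.6, -0.5]
width: 0.0374
```

```bash
python3 -c "from h import *;st()"
```

```text
t 48.5 pos [623.9 233.3  24.8] tilt deg [ 5.19 -0.29] jaw -7.2 q [-0.87  0.8   0.63  1.78 -0.65  0.69 -0.04] F [ 0.4 -0.6 -0.5] w 37.4
```

Call:
{"fn": "send_rows", "kwargs": {
  "deltas": [
    [25,3,5,0,0],
    [25,2,4,0,0],
    [25,0,0,-3,0],
    [25,0,0,-3,0],
    [25,0,0,-2,0],
    [25,0,0,-1,0],
    [25,0,0,0,0],
    [25,0,0,0,0]
  ]
}}

```text
time_s: 49.25
position: [0.6313, 0.2442, 0.018]
orientation: [0.033, 0.749, 0.661, 0.035]
ft_force: [-0.3, -0.5, -1.5]
width: 0.0372
```

Call:
{"fn": "send_rows", "kwargs": {
  "deltas": [
    [25,0,0,-1,0],
    [25,0,0,-1,0],
    [25,0,0,-1,0],
    [25,0,0,-1,0],
    [25,0,0,0,0],
    [25,0,0,0,0],
    [25,0,0,0,0],
    [25,0,0,0,0]
  ]
}}

```text
time_s: 50.05
position: [0.6315, 0.244, 0.0141]
orientation: [0.033, 0.749, 0.661, 0.035]
ft_force: [-0.6, 0.7, -0.9]
width: 0.0372
```

```bash
python3 -c "from h import *;st()"
```

```text
t 50.0 pos [631.5 244.   14.1] tilt deg [ 5.48 -0.15] jaw -7.2 q [-0.87  0.82  0.62  1.75 -0.66  0.69 -0.04] F [-0.6  0.7 -0.9] w 37.2
```

Call:
{"fn": "send_rows", "kwargs": {
  "deltas": [
    [25,0,0,-1,0],
    [25,0,0,-1,0],
    [25,0,0,-1,0],
    [25,0,0,0,0],
    [25,0,0,0,0],
    [25,0,0,0,0],
    [25,0,0,0,0],
    [25,0,0,0,0]
  ]
}}

```text
time_s: 50.85
position: [0.6317, 0.2441, 0.0139]
orientation: [0.032, 0.749, 0.661, 0.035]
ft_force: [-1.0, -0.4, 1.1]
width: 0.0375
```

Contact: z stopped moving and the force went up. Releasing and lifting clear.

Call:
{"fn": "send_rows", "kwargs": {
  "deltas": [
    [38,0,0,0,0],
    [40,0,0,0,0],
    [44,0,0,0,0],
    [48,0,0,0,0],
    [52,0,0,0,0],
    [52,0,0,5,0],
    [52,0,0,12,0],
    [52,0,0,20,0]
  ]
}}

```text
time_s: 51.65
position: [0.6301, 0.2433, 0.05]
orientation: [0.031, 0.749, 0.661, 0.033]
ft_force: [0.6, -0.2, 0.5]
width: 0.0519
```

Call:
{"fn": "send_rows", "kwargs": {
  "deltas": [
    [60,0,0,25,0],
    [60,0,0,30,0],
    [60,0,0,35,0],
    [60,-5,15,35,0],
    [60,-10,25,25,0],
    [60,-15,30,5,0],
    [60,-15,30,0,0],
    [60,-15,30,0,0]
  ]
}}

```text
time_s: 52.45
position: [0.5737, 0.3682, 0.2255]
orientation: [0.033, 0.755, 0.654, 0.04]
ft_force: [0.9, -0.1, 0.3]
width: 0.06
```

Call:
{"fn": "send_rows", "kwargs": {
  "deltas": [
    [60,-15,30,0,0],
    [60,-15,30,0,0],
    [60,-15,25,0,0],
    [60,-10,15,0,0],
    [60,0,0,0,0],
    [60,0,0,0,0],
    [60,0,0,0,0],
    [60,0,0,0,0]
  ]
}}

```text
time_s: 53.25
position: [0.5157, 0.473, 0.2323]
orientation: [0.033, 0.754, 0.655, 0.043]
ft_force: [-0.6, 0.2, 0.2]
width: 0.0598
```

Run:
```python
from h import *
st()
G={'steel_chuck_mid':('c',[.619,-.045,0],.006),'black_chuck_mid':('c',[.616,.04,0],.006),'pale_foot_mid':('f',[.63,-.182,0],.006),'brown_foot_mid':('f',[.634,-.268,0],.006),'clamp_cap_mid':('b',[.63,.243,1.45],.006)}
for n in ['scene','top']:
    im=eyes.get_image(n)
    for o,(k,x0,z) in G.items(): print(n,o,(locate(n,o,k,x0,z) or [None])[:3])
    cv2.imwrite(f'pics/f_{n}.png',cv2.resize(im[130:380,150:450] if n=='scene' else im[160:310,70:550],None,fx=2 if n=='scene' else 1.65,fy=2 if n=='scene' else 1.65,interpolation=cv2.INTER_CUBIC))
```

```text
t 53.2 pos [515.7 473.  232.3] tilt deg [6.16 0.38] jaw -8.1 q [-1.38  0.62  0.83  1.58 -0.44  1.06 -0.6 ] F [-0.6  0.2  0.2] w 59.8
scene steel_chuck_mid (array([ 0.6226, -0.043 ,  0.0232]), np.float64(1.5), 0.9)
scene black_chuck_mid (array([0.6168, 0.0407, 0.6691]), np.float64(7.7), 0.69)
scene pale_foot_mid (array([ 0.6327, -0.1807,  0.6306]), np.float64(17.4), 0.54)
scene brown_foot_mid (array([ 0.6361, -0.2641,  0.3258]), np.float64(13.7), 0.78)
scene clamp_cap_mid (array([0.6302, 0.2431, 1.419 ]), np.float64(8.4), 0.93)
top steel_chuck_mid (array([ 0.6403, -0.0566, -0.241 ]), np.float64(707.3), 0.73)
top black_chuck_mid (array([ 0.6143,  0.0398, -0.2527]), np.float64(0.7), 0.87)
top pale_foot_mid (array([ 0.6288, -0.1823, -0.8321]), np.float64(1.8), 0.71)
top brown_foot_mid (array([ 0.6399, -0.0545,  2.3772]), np.float64(706.0), 0.57)
top clamp_cap_mid (array([0.6294, 0.2421, 1.4564]), np.float64(9.6), 0.59)
```

View pics/f_scene.png

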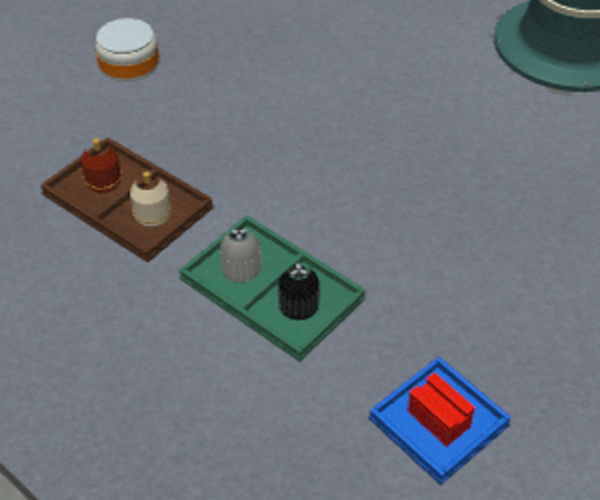

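View pics/f_top.png

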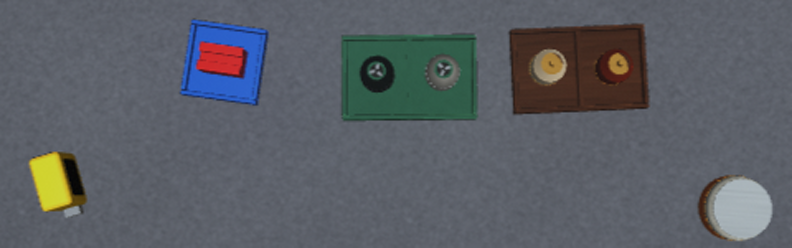

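Both views show all five pieces upright in their trays, one to a bay. The tape and tin haven't moved, and the arm is clear at z = 0.23 m. Handing in.

```bash
python3 -c "from h import *;print(job.close_job())"
```

```text
the job is handed in; nothing more can be done
None
```

The bench is cleared and the job is handed in at about 54 s of the 136 s allowed. In order, I placed the steel chuck, black chuck, pale foot, brown foot and red cap. Each one stands upright in its own bay or tray, and I lowered each until it touched the tray floor before letting go.

**Last checks:**
- **Positions:** the final scene and top pictures show all five standing in the right trays, with the gripper empty and clear at z = 0.23 m. The two cameras' position fits for the black chuck, pale foot and cap agreed within about 4 mm.
- **Bystanders:** the wax tin and tape look unmoved in the pictures, but I didn't measure them again.

**Disagreements:**
- **Camera fits:** the final top-camera fits for the steel chuck and brown foot failed because the network marked the wrong thing. I relied on the scene-camera fits and the pictures for those two. An earlier top-camera fit of the steel chuck, after it was placed, had agreed.
- **Tool tilt:** the tool drifted to a tilt of about 2–6° during the job. Each piece was released slightly tilted and settled flat as the jaws opened.
- **Joint 7:** it reached 2.89 rad at one point (limit 2.92), so I turned it back.

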